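# Bring the money box round to the front of the coin carousel

### The job

Turn the coin carousel with your fingertips, pushing it round by its rim pegs without whirling it, until the red tin money box stands squarely in line with the brass pointer at the front, and leave it at rest there. Do not touch, lift or shift anything that stands on the carousel - the things must ride round on their pads - and leave everything else on the shelf where it is.

Things in the scene. Friction and masses are not known exactly. Their poses are not given: they have to be found in the camera images.
- stand: the fixed dark wooden foot under the carousel (round, 210 mm across) with a flat brass pointer lying on the shelf; origin on the carousel's axis at shelf level; the pointer runs along the stand's own -x axis, its tip 192 mm from the axis, 14 mm wide and 10 mm high; it can be seen from above beyond the carousel's edge and shows where the front is
- carousel: wooden turntable, 270 mm across; origin on its axis at shelf level, x and y turn with it; top face 40 mm above the shelf. Eight upright brass rim pegs, 12 mm thick, reach up to 72 mm above the shelf on a circle of radius 122 mm, at 22.5, 67.5, 112.5 ... degrees from its x axis. Turns either way without end with slight friction (1 to 2 N at a peg); stops where it is left
- tin: red tin money box with a white band, a steel base cap and a black coin slot in its red top; round, 48 mm across, 59 mm high, 160 g, loose; origin at the centre of its underside, z up; it stands on one of the four green pads, any of them, and rides round with the carousel
- bottle: small amber glass coin bottle with a brass cap, 40 mm across, 62 mm high, loose; origin at the centre of its underside; on another pad
- weight1: black iron coin weight with a knob on top, 38 mm across, 40 mm high, loose; origin at the centre of its underside; on another pad
- weight2: smaller black iron coin weight with a knob on top, 32 mm across, 36 mm high, loose; origin at the centre of its underside; on another pad
- pad0 (a point): centre of a green round pad (58 mm across, flush) on the carousel's top face, 62 mm from its axis at 0 degrees from the carousel's x axis; turns with the carousel
- pad1 (a point): centre of a green round pad (58 mm across, flush) on the carousel's top face, 62 mm from its axis at 90 degrees from the carousel's x axis; turns with the carousel
- pad2 (a point): centre of a green round pad (58 mm across, flush) on the carousel's top face, 62 mm from its axis at 180 degrees from the carousel's x axis; turns with the carousel
- pad3 (a point): centre of a green round pad (58 mm across, flush) on the carousel's top face, 62 mm from its axis at 270 degrees from the carousel's x axis; turns with the carousel
- magnifier: brass magnifier lying on the shelf to the left, ring 81 mm across with a dark wooden handle along its own -x out to 140 mm, 9 mm high; origin at the ring's centre on the shelf
- rack: pale wooden coin rack block, 60 x 140 mm, 41 mm high with its coins, on the left; origin at the centre of its underside
- coins: stack of brass and copper coins, 31 mm across, 27 mm high, on the right; origin at the centre of its underside
- loupe: black eye loupe, 34 mm across, 34 mm high, on the right; origin at the centre of its underside
Not all that is in view belongs to the job. What is shaped like the weight2 but purple is not meant. There is more than one size of the tin; the job needs the smaller.

How it is judged:
By the outcome, as a careful person would: the job done as asked, in the order asked, and still so for the second after the job is handed in, with the robot touching nothing.
It also fails if it takes over 64 s, if anything falls off the work surface, if the arm or the gripper's body presses on something with over 40 N, if the wrist force passes 120 N, or if a joint passes its speed limit or range.

### The arm

A 7-joint arm with a two-finger parallel gripper is mounted at the origin on the work surface. World frame = base frame: x ahead of the robot, y to its left, z up, the work surface at z = 0. Lengths are in mm, angles in rad, forces in N, time in s.
With the tool pointing down it reaches from about 400 to 925 mm from the base axis. Payload 5.6 kg.
Tool frame: the origin (TCP) lies midway between the tips of the shut fingers; the grasp point (between the pads) lies 19 mm behind it; x points along the fingers, y is the direction in which the jaws open and shut, and the axes are right-handed (so a half turn about x gives the same grasp; the last joint's range is limited). The gripper opens to 85 mm and grips with 20 to 120 N. Pads are 22 mm wide; open, the fingers measure 114 mm over their backs; the gripper's body (76 mm by 85 mm) begins 54 mm behind the grasp point. The pads swing forward as they close: fully open they stand 13 mm farther back than shut.
Start: joints at [-1.358, 0.468, -0.012, 1.603, 0.006, 1.071, -0.056], TCP at [164.503, 628.846, 231.29] pointing down, gripper open.
Joint ranges: [-2.53, 2.53], [-0.31, 2.02], [-1.57, 1.55], [0.28, 2.44], [-1.29, 4.43], [0.15, 1.84], [-2.92, 2.92]. Speed limits (rad/s): [2.57, 2.57, 3.14, 3.14, 3.14, 3.14, 3.14].

### API

Orientations are given as a rotation vector (axis times angle).
In Python, from bench import get_state, read_camera, order, finder gives the robot as it stands.
- The arm moves only by the shell command python3 -m handwheel 'ROWS' [FORCE]. ROWS is JSON, a list of rows, each a list of 7 numbers: the shift along the tool's x, y, z as a fraction of full scale, then the turn, a rotation vector about the tool's x, y, z as a fraction of full scale, then the closure in counts, from 0 (fully open) to 255 (shut). A call has 1 to 12 rows; each row shifts and turns the commanded pose from where the row before left it, along the tool's axes as they then stand; what a row does not reach is not made up. Full scale, the value 1, is 0.1 m for a shift and 180 degrees for a turn. A row lasts 1/12 s, in which the tool goes at most 41.7 mm and 7.16 degrees, less where a joint would pass 70% of its speed; a pose out of reach is approached as far as the arm can. A call with a number of a shift or a turn outside -1 to 1 is refused whole. A call with a gripper value outside its range is refused whole. The fingers move at their own pace and stop on an object; FORCE is the grip in N (left out, the last holds). Time passes only in rows, so rows that do not move let the fingers close. It gives the time, the measured TCP pose, the force and the opening at its end, in the units of the state.
- get_state(): the state, without advancing time (a new reading comes with each control period).
- read_camera(name): name is "side" or "top" or "wrist"; returns a dict with "color" (420x560x3 uint8, red, green, blue), "fovy" (degrees; the focal length in pixels is half the picture's height over the tangent of half this angle, whatever the lens; pixels are square), "cx", "cy" (the principal point, pixels), "D" ([k1, k2, p1, p2, k3] as OpenCV has them; the pictures are not rectified), "R" (3x3) and "t" (3): a world point X has camera coordinates R X + t. Camera axes: x right, y down, z forward; pixel columns grow to the right and rows downward; lengths in mm; the calibration is good to about 2 mm. A picture is of the moment at which its call begins. There is no depth.
- order.sign_off(): hands the job in, once; it reports no verdict.
Trained networks look in a picture, given as the dict that the camera call returned (one of the last four; its "shot" number tells which), for a name from the list of things; names that differ only in an ending like _2 or _b are one class to them, and where a whole thing is asked for, a point or a joint stands for the part that bears it (a point fixed in the world has none). Each returns a list of dicts, best first, with "confidence" (0 to 1); they miss things now and then, are a little off and sometimes report something else, mostly with a low value. They report only what shows in the picture. A call takes as long as a camera call. They do not tell look-alikes from the thing itself.
- finder.search_frame(picture, label): "at" ([x, y, z] in mm, in world coordinates, good to about 4 mm: the middle of the surface that is visible of it).
The state is a dict: "time_s": time; "joints": joint angles; "joint_velocities": joint speeds; "joint_efforts": joint torques, N m; "tcp_pos": TCP position; "tool_rot": TCP orientation; "contact_force": force on the tool from outside, world axes, zero at the start; "ft_torque": the same for the moment, N m; "opening": finger opening in mm.
Only numpy, scipy, OpenCV 4.12 (cv2) and the standard library are available. Lean on these libraries where they do the work, as an engineer would, in place of code of your own. Each camera call takes 0.05 s, during which the arm holds its last target.

## Working session

There is one attempt and no reset: what is moved stays moved. The work goes in short steps, Python scripts to look and compute and a shell command to move; the robot and the scene stay as the last step left them, time stands still between calls to the robot, and variables do not carry over. Pictures are saved under pics/ and viewed, and the job is handed in when it is done.

```bash
ls; mkdir -p pics
python3 - <<'E'
from bench import get_state, read_camera
import cv2
s=get_state();print(s)
for n in("side","top","wrist"):
    p=read_camera(n);cv2.imwrite(f"pics/{n}0.png",p["color"][:,:,::-1]);print(n,p["fovy"],p["cx"],p["cy"],p["D"],p["R"],p["t"],p["shot"])
E
```

```text
pics
{'time_s': 0.0, 'joints': array([-1.35798955,  0.46838395, -0.01159913,  1.60364221,  0.00599109,
        1.07140894, -0.05629404]), 'joint_velocities': array([ 2.32618815e-04, -6.49039195e-04, -8.07423807e-05,  3.00823196e-03,
       -1.82428844e-04,  5.74455667e-04, -5.56556334e-06]), 'joint_efforts': array([-5.44328589e-05, -5.32397032e+01,  2.21392448e-02, -2.51290298e+01,
        1.16187034e-02,  7.86369201e-03,  3.77526064e-06]), 'tcp_pos': array([164.3892844 , 628.27887221, 230.32624358]), 'tool_rot': array([ 0.19944517,  1.56155837, -0.20228603]), 'contact_force': array([-0.04808026, -0.40205654,  0.05516055]), 'ft_torque': array([-0.01500378,  0.00349627,  0.0240859 ]), 'opening': 85.27442351831074}
side 49.98118022564632 282.8090166659816 209.1180945259162 [-0.08930781  0.          0.          0.          0.        ] [[-0.91409076 -0.40545881 -0.00642145]
 [-0.30275194  0.69290607 -0.65438707]
 [ 0.26977647 -0.59622507 -0.75613248]] [ 554.22558631  214.93634902 1030.15634023] 1
top 46.00183586790365 285.05903629205284 214.60297500642935 [-0.06530738  0.          0.          0.          0.        ] [[ 0.00547018 -0.99991897  0.01149485]
 [-0.98321276 -0.00747458 -0.18230963]
 [ 0.18238078 -0.01030462 -0.98317398]] [ -37.93896745  605.83834095 1494.84004277] 2
wrist 59.846594131578804 281.9613924139627 209.46660437985264 [-0.06087782  0.          0.          0.          0.        ] [[ 0.25305422  0.96745152 -0.00106092]
 [ 0.91388077 -0.23868169  0.32840979]
 [ 0.31746733 -0.08407504 -0.94453474]] [-649.52868485  -42.72172149  379.69581262] 3
```

View pics/top0.png

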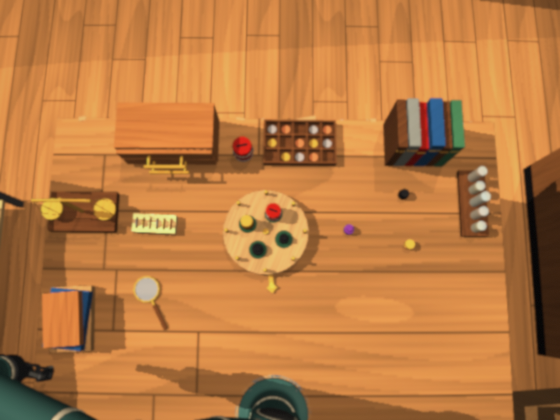

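View pics/side0.png

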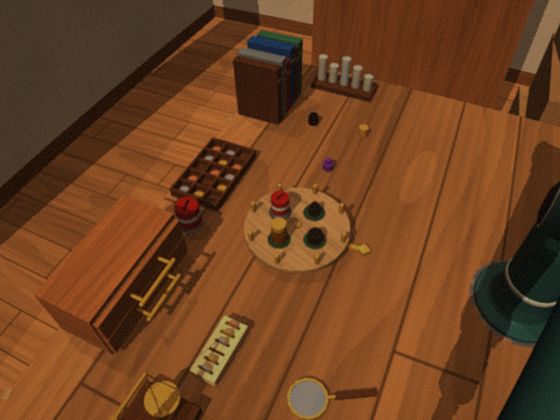

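View pics/wrist0.png

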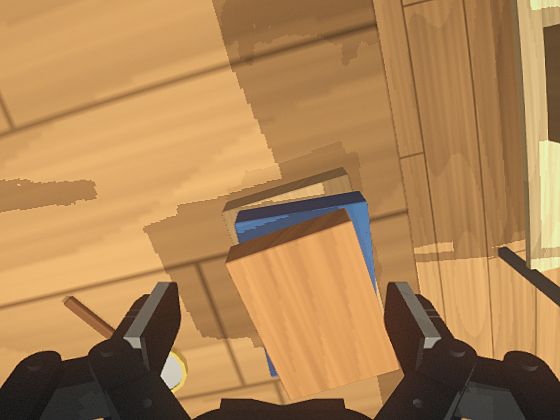

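Top view: the carousel is at about (266,232) and the pointer tip at (272,290). There are two red tins, at (273,212) on the carousel and (242,148) on the shelf, the latter larger. I'll enlarge and measure.

```bash
cat > h.py <<'E'
import numpy as np, cv2
from bench import get_state, read_camera, finder
def K(p):
    f=p["color"].shape[0]/2/np.tan(np.radians(p["fovy"])/2)
    return np.array([[f,0,p["cx"]],[0,f,p["cy"]],[0,0,1.]])
def proj(p,X):
    X=np.atleast_2d(np.array(X,float));rv=cv2.Rodrigues(np.array(p["R"]))[0]
    return cv2.projectPoints(X,rv,np.array(p["t"],float),K(p),np.array(p["D"],float))[0].reshape(-1,2)
def back(p,uv,z):
    u=cv2.undistortPoints(np.array(uv,float).reshape(-1,1,2),K(p),np.array(p["D"],float)).reshape(-1,2)
    R=np.array(p["R"]);t=np.array(p["t"]);C=-R.T@t
    d=np.c_[u,np.ones(len(u))]@R
    return C+d*((z-C[2])/d[:,2])[:,None]
E
python3 - <<'E'
from h import *
p=read_camera("top");q=read_camera("side")
for n in("stand","carousel","tin","bottle","weight1","weight2","pad0"):
    for pic in(p,q):
        print(n,pic["shot"],[(np.round(r["at"]),round(r["confidence"],2),np.round(proj(pic,r["at"])[0])) for r in finder.search_frame(pic,n)][:4])
a=p["color"][180:310,200:340,::-1];b=q["color"][170:290,225:385,::-1]
cv2.imwrite("pics/t1.png",cv2.resize(a,None,fx=5,fy=4.6*5/4.6*0.9,interpolation=cv2.INTER_CUBIC)[:600]); cv2.imwrite("pics/s1.png",cv2.resize(b,None,fx=5,fy=5,interpolation=cv2.INTER_CUBIC))
E
```

```text
stand 4 [(array([390.,  16.,  12.]), 0.41, array([269., 285.]))]
stand 5 [(array([391.,  10.,   5.]), 0.57, array([360., 249.]))]
carousel 4 [(array([546.,  33.,  42.]), 0.28, array([264., 234.]))]
carousel 5 [(array([541.,  50.,  38.]), 0.76, array([299., 234.])), (array([362., 399.,   7.]), 0.61, array([314., 398.]))]
tin 4 [(array([819., 103.,  79.]), 0.95, array([242., 147.])), (array([607.,   2., 100.]), 0.49, array([273., 212.])), (array([495.,  51.,  66.]), 0.32, array([257., 249.]))]
tin 5 [(array([610.,  24.,  90.]), 0.74, array([277., 204.])), (array([814., 118.,  67.]), 0.72, array([188., 212.])), (array([497.,  62.,  65.]), 0.3, array([314., 236.]))]
bottle 4 [(array([580.,  84.,  99.]), 0.63, array([246., 220.]))]
bottle 5 [(array([577.,  99.,  84.]), 0.82, array([277., 232.]))]
weight1 4 [(array([496.,  49.,  67.]), 0.61, array([258., 249.])), (array([532., -30.,  59.]), 0.46, array([284., 238.])), (array([ 566., -236.,   26.]), 0.38, array([348., 229.])), (array([607.,   2.,  96.]), 0.33, array([273., 212.]))]
weight1 5 [(array([498.,  60.,  66.]), 0.81, array([314., 235.])), (array([531., -20.,  62.]), 0.64, array([313., 209.])), (array([364., 398.,   5.]), 0.2, array([313., 398.]))]
weight2 4 [(array([496.,  49.,  67.]), 0.61, array([258., 249.])), (array([532., -30.,  59.]), 0.46, array([284., 238.])), (array([ 566., -236.,   26.]), 0.38, array([348., 229.])), (array([607.,   2.,  96.]), 0.33, array([273., 212.]))]
weight2 5 [(array([498.,  60.,  66.]), 0.81, array([314., 235.])), (array([531., -20.,  62.]), 0.64, array([313., 209.])), (array([364., 398.,   5.]), 0.2, array([313., 398.]))]
pad0 4 [(array([551.,  28.,  39.]), 0.82, array([265., 233.]))]
pad0 5 [(array([545.,  50.,  44.]), 0.69, array([297., 232.])), (array([495.,  61.,  64.]), 0.32, array([315., 237.]))]
```

View pics/t1.png

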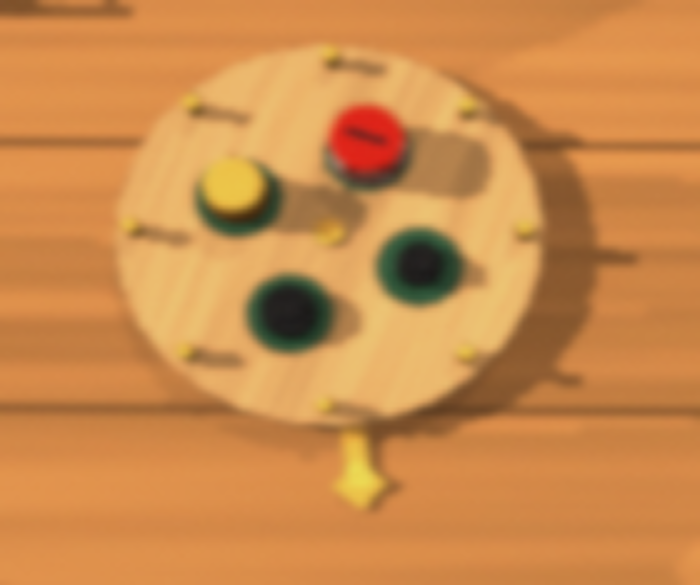

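View pics/s1.png

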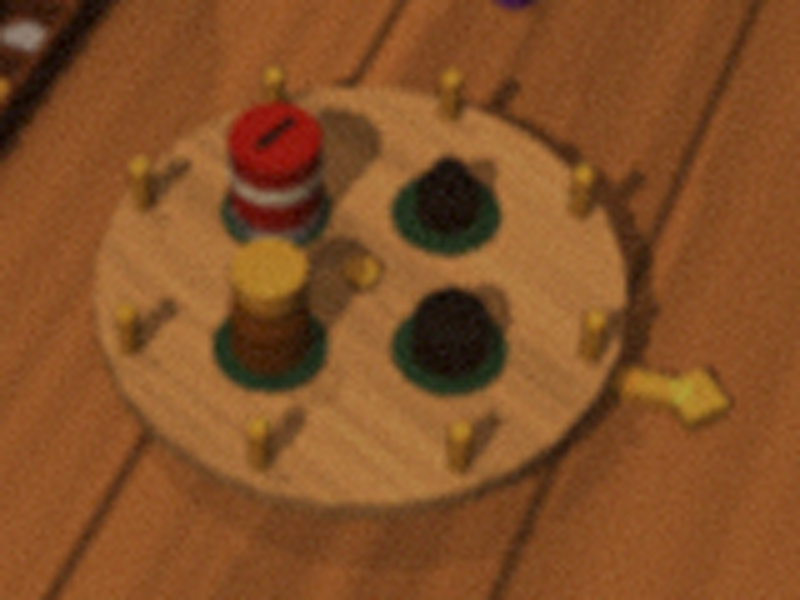

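The tin on the carousel, at (273,212) in the top image, is the smaller one. It has a red top, a slot and a white band and stands on a pad. The shelf tin at (242,148) is the big look-alike.

```bash
cat > est.py <<'E'
from h import *
from scipy.optimize import least_squares
def fit(p,pegs,zp=70):
    P=back(p,pegs,zp)[:,:2]
    def f(v):
        a=np.arctan2(P[:,1]-v[1],P[:,0]-v[0])-v[2]
        k=np.round((a-np.pi/8)/(np.pi/4))
        ang=v[2]+np.pi/8+k*np.pi/4
        return (P-(v[:2]+122*np.c_[np.cos(ang),np.sin(ang)])).ravel()
    best=min((least_squares(f,[*P.mean(0),a]) for a in(0,.2,.4,.6)),key=lambda r:r.cost)
    return best.x,P,np.sqrt(2*best.cost/len(P))
E
python3 - <<'E'
from est import *
p=read_camera("top");q=read_camera("side")
m=lambda L,ox,oy,sx,sy:np.array([[ox+(x+.5)/sx-.5,oy+(y+.5)/sy-.5] for x,y in L])
T=lambda L:m(L,200,180,5,4.5); S=lambda L:m(L,225,170,5,5)
def ev(pic,M,pegs,tip,tin,hub):
    v,P,r=fit(pic,M(pegs)); print("axis",v[:2],"phase",np.degrees(v[2])%90,"rms",r)
    ti=back(pic,M(tip),10)[0,:2];tn=back(pic,M(tin),99)[0,:2]
    for n,x in(("tip",ti),("tin",tn)):
        d=x-v[:2];print(n,x,np.hypot(*d),np.degrees(np.arctan2(d[1],d[0])))
    print(back(pic,M(hub),48)); print(np.degrees(np.arctan2(P[:,1]-v[1],P[:,0]-v[0])))
ev(p,T,[(333,58),(190,102),(128,226),(185,350),(323,404),(467,352),(526,230),(468,105)],[(362,508)],[(367,137)],[(330,230)])
ev(q,S,[(273,74),(451,76),(584,172),(596,318),(461,428),(259,428),(125,314),(140,164)],[(732,402)],[(276,137)],[(364,268)])
E
```

```text
axis [554.3548982   27.49934669] phase 22.247124022079973 rms 1.5575194463393647
tip [365.38595178   5.20189046] 190.27989716404687 -173.27048102681206
tin [611.90926668   3.33349631] 62.42190045082073 -22.776495074230983
[[555.74665716  26.58388196  48.        ]]
[  -0.9147984    44.94060778   90.05340792  134.65338422  179.41076529
 -134.60470285  -90.50117143  -45.07988144]
axis [555.36440095  28.67285345] phase 22.59113570047213 rms 0.9213955682529986
tip [363.63372299   5.10971589] 193.17317185432756 -172.99364982225052
tin [610.74273163   6.83040321] 59.53026239284866 -21.52538337391706
[[553.6848532   27.88629403  48.        ]]
[ -44.94662553  -89.98354776 -134.89837113 -179.92249789  135.09642629
   90.27234457   45.72146092   -0.61478035]
```

Run:
```python
from h import *
s=get_state();R=cv2.Rodrigues(s["tool_rot"])[0];print(s["time_s"]);print(R.round(3))
d=lambda v:np.degrees(np.arctan2(v[1],v[0]))
print(d(R[:,1]),d(R[:,2]),d(s["tcp_pos"]))
```

```text
1.05
[[ 0.     0.253  0.967]
 [-0.     0.967 -0.253]
 [-1.    -0.     0.   ]]
75.34310238516179 -14.656897605054333 75.34345067074983
```

```bash
python3 -m handwheel '[[0,-0.1,0.1,0,0,0,165],[0,-0.2,0.2,0,0,0,165],[0,-0.22,0.22,0,0,0,165],[0,-0.22,0.22,0,0,0,165],[0,-0.22,0.22,0,0,0,165],[0,-0.22,0.22,0,0,0,165],[0,-0.22,0.22,0,0,0,165],[0,-0.22,0.22,0,0,0,165],[0,-0.22,0.22,0,0,0,165],[0,-0.22,0.22,0,0,0,165],[0,-0.22,0.22,0,0,0,165],[0,-0.22,0.22,0,0,0,165]]' 20
```

```text
time_s: 2.05
tcp_pos: [343.7, 322.4, 231.6]
tool_rot: [0.201, 1.561, -0.2]
contact_force: [0.4, 0.5, 0.7]
opening: 30.4
```

```bash
python3 -m handwheel '[[0,-0.22,0.22,0,0,0,165],[0,-0.22,0.22,0,0,0,165],[0,-0.22,0.22,0,0,0,165],[0,-0.22,0.22,0,0,0,165],[0,-0.22,0.22,0,0,0,165],[0.1,-0.22,0.22,0,0,0,165],[0.15,-0.22,0.22,0,0,0,165],[0.15,-0.1,0.15,0.033,0,0,165],[0.1,0,0,0.034,0,0,165],[0.1,0,0,0.034,0,0,165],[0.1,0,0,0.034,0,0,165],[0.1,0,0,0.034,0,0,165]]'
```

```text
time_s: 3.05
tcp_pos: [465.3, 122.1, 151.0]
tool_rot: [0.62, 1.48, -0.619]
contact_force: [-0.4, 0.2, 1.1]
opening: 29.8
```

```bash
cat > loc.py <<'E'
from h import *
A=np.array([554.9,28.1])
def loc():
    s=get_state();R=cv2.Rodrigues(s["tool_rot"])[0];d=s["tcp_pos"][:2]-A
    print("t",round(s["time_s"],2),"tcp",s["tcp_pos"].round(1),"r",np.hypot(*d).round(1),"th",np.degrees(np.arctan2(d[1],d[0])).round(1),"yaw",np.degrees(np.arctan2(R[1,1],R[0,1])).round(1),"down",R[:,0].round(3),"F",s["contact_force"].round(1),"j",s["joints"].round(2))
    return s,R
E
python3 - <<'E'
from loc import *
s,R=loc();p=read_camera("wrist");im=p["color"][:,:,::-1].copy();cv2.imwrite("pics/w1.png",im)
for k in range(8):
    a=np.radians(-.08+45*k);print(k,proj(p,[[*(A+122*np.array([np.cos(a),np.sin(a)])),72]])[0].round())
E
```

```text
t 3.05 tcp [465.3 122.1 151. ] r 129.8 th 133.6 yaw 44.6 down [ 0.  0. -1.] F [-0.4  0.2  1.1] j [-0.65  0.3   0.38  2.1  -0.16  0.77  0.61]
0 [379. 452.]
1 [434. 375.]
2 [402. 279.]
3 [277. 232.]
4 [153. 280.]
5 [123. 376.]
6 [180. 453.]
7 [280. 480.]
```

View pics/w1.png

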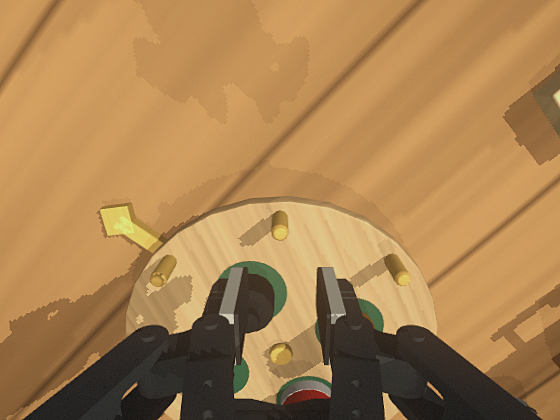

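Wrist view: the peg 3 cap is at (280,232), between the fingers and slightly beyond them. The other caps are within about 4 px of prediction. I'll straddle this peg.

```bash
python3 -m handwheel '[[0.05,-0.01,0.06,0,0,0,165],[0.15,0,0,0,0,0,165],[0.15,0,0,0,0,0,165],[0.15,0,0,0,0,0,165],[0.15,0,0,0,0,0,165],[0.15,0,0,0,0,0,165],[0.12,0,0,0,0,0,165],[0.08,0,0,0,0,0,165],[0.04,0,0,0,0,0,165],[0,0,0,0,0,0,165]]'
python3 - <<'E'
from loc import *
s,R=loc();p=read_camera("wrist");cv2.imwrite("pics/w2.png",p["color"][:,:,::-1])
E
```

```text
time_s: 3.93
tcp_pos: [468.7, 117.1, 46.9]
tool_rot: [0.614, 1.483, -0.615]
contact_force: [-0.3, 0.4, 0.9]
opening: 30.1
t 3.93 tcp [468.7 117.1  46.9] r 123.9 th 134.1 yaw 45.0 down [-0.001 -0.    -1.   ] F [-0.3  0.4  0.9] j [-0.56  0.49  0.3   2.14 -0.28  0.54  0.73]
```

View pics/w2.png

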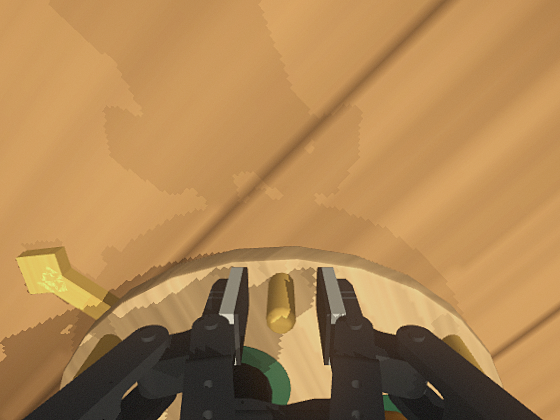

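The peg sits centred between the fingers at (281,305). I'll sweep clockwise at about 18°/s, on an arc about the axis.

```bash
python3 -m handwheel '[[0,0.0108,0.0001,0.00278,0,0,165],[0,0.0108,0.0001,0.00278,0,0,165],[0,0.0108,0.0001,0.00278,0,0,165],[0,0.0108,0.0001,0.00278,0,0,165],[0,0.0108,0.0001,0.00278,0,0,165],[0,0.0108,0.0001,0.00278,0,0,165],[0,0.0108,0.0001,0.00278,0,0,165],[0,0.0108,0.0001,0.00278,0,0,165],[0,0.0108,0.0001,0.00278,0,0,165],[0,0.0108,0.0001,0.00278,0,0,165],[0,0.0216,0.0002,0.00556,0,0,165],[0,0.0216,0.0002,0.00556,0,0,165]]'
python3 - <<'E'
from loc import *
s,R=loc();p=read_camera("wrist");cv2.imwrite("pics/w3.png",p["color"][:,:,::-1])
E
```

```text
time_s: 4.98
tcp_pos: [479.9, 127.2, 47.2]
tool_rot: [0.711, 1.452, -0.711]
contact_force: [-0.8, -0.9, -0.0]
opening: 29.9
t 4.98 tcp [479.9 127.2  47.2] r 124.3 th 127.1 yaw 37.8 down [-0. -0. -1.] F [-0.8 -0.9 -0. ] j [-0.6   0.51  0.34  2.11 -0.31  0.56  0.62]
```

View pics/w3.png

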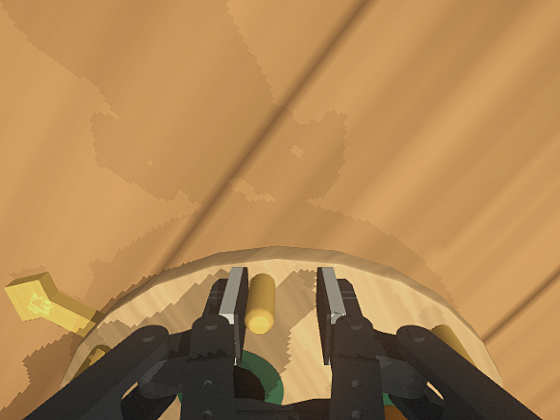

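The left pad (about 245,300) now bears on the peg with about 1.2 N. I'll continue.

```bash
python3 -m handwheel '[[0,0.0325,0.0004,0.00833,0,0,165],[0,0.0325,0.0004,0.00833,0,0,165],[0,0.0325,0.0004,0.00833,0,0,165],[0,0.0325,0.0004,0.00833,0,0,165],[0,0.0325,0.0004,0.00833,0,0,165],[0,0.0325,0.0004,0.00833,0,0,165],[0,0.0325,0.0004,0.00833,0,0,165],[0,0.0325,0.0004,0.00833,0,0,165],[0,0.0325,0.0004,0.00833,0,0,165],[0,0.0325,0.0004,0.00833,0,0,165],[0,0.0325,0.0004,0.00833,0,0,165],[0,0.0325,0.0004,0.00833,0,0,165]]'; python3 -c "
from loc import *
loc()"
```

```text
time_s: 6.03
tcp_pos: [514.3, 146.2, 47.3]
tool_rot: [0.951, 1.353, -0.951]
contact_force: [-1.2, -0.7, 0.5]
opening: 30.0
t 6.03 tcp [514.3 146.2  47.3] r 124.9 th 109.0 yaw 19.8 down [ 0.  0. -1.] F [-1.2 -0.7  0.5] j [-0.67  0.57  0.42  2.03 -0.39  0.62  0.35]
```

```bash
python3 -m handwheel '[[0,0.0325,0.0004,0.00833,0,0,165],[0,0.0325,0.0004,0.00833,0,0,165],[0,0.0325,0.0004,0.00833,0,0,165],[0,0.0325,0.0004,0.00833,0,0,165],[0,0.0325,0.0004,0.00833,0,0,165],[0,0.0325,0.0004,0.00833,0,0,165],[0,0.0325,0.0004,0.00833,0,0,165],[0,0.0325,0.0004,0.00833,0,0,165],[0,0.0325,0.0004,0.00833,0,0,165],[0,0.0325,0.0004,0.00833,0,0,165],[0,0.0325,0.0004,0.00833,0,0,165],[0,0.0325,0.0004,0.00833,0,0,165]]'; python3 -c "
from loc import *
loc();p=read_camera('wrist');cv2.imwrite('pics/w4.png',p['color'][:,:,::-1])"
```

```text
time_s: 7.03
tcp_pos: [552.4, 153.5, 47.3]
tool_rot: [1.186, 1.224, -1.186]
contact_force: [-0.7, 0.1, 0.0]
opening: 30.3
t 7.03 tcp [552.4 153.5  47.3] r 125.5 th 91.1 yaw 1.8 down [-0.  0. -1.] F [-0.7  0.1  0. ] j [-0.71  0.64  0.5   1.94 -0.47  0.69  0.11]
```

View pics/w4.png

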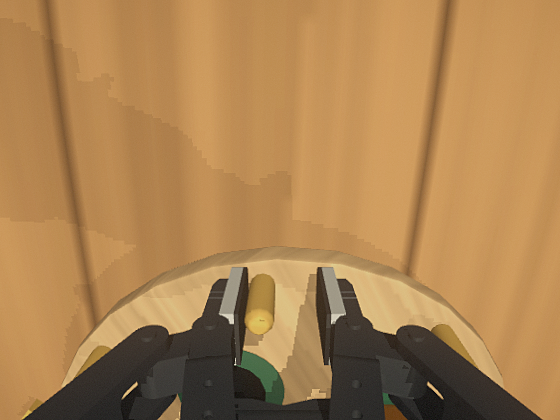

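The peg is still on the left pad. The tool radius has crept up 1.5 mm, so I'll trim it slightly inwards.

```bash
python3 -m handwheel '[[0,0.0325,0.001,0.00833,0,0,165],[0,0.0325,0.001,0.00833,0,0,165],[0,0.0325,0.001,0.00833,0,0,165],[0,0.0325,0.001,0.00833,0,0,165],[0,0.0325,0.001,0.00833,0,0,165],[0,0.0325,0.001,0.00833,0,0,165],[0,0.0325,0.001,0.00833,0,0,165],[0,0.0325,0.001,0.00833,0,0,165],[0,0.0325,0.001,0.00833,0,0,165],[0,0.0325,0.001,0.00833,0,0,165],[0,0.0325,0.001,0.00833,0,0,165],[0,0.0325,0.001,0.00833,0,0,165]]'; python3 -c "
from loc import *
loc()"
```

```text
time_s: 8.08
tcp_pos: [590.9, 148.0, 47.3]
tool_rot: [1.415, 1.062, -1.414]
contact_force: [-1.1, 2.3, -0.0]
opening: 30.1
t 8.08 tcp [590.9 148.   47.3] r 125.2 th 73.3 yaw -16.2 down [ 0.  0. -1.] F [-1.1  2.3 -0. ] j [-0.72  0.7   0.58  1.85 -0.54  0.75 -0.13]
```

```bash
python3 -m handwheel '[[0,0.0325,0.001,0.00833,0,0,165],[0,0.0325,0.001,0.00833,0,0,165],[0,0.0325,0.001,0.00833,0,0,165],[0,0.0325,0.001,0.00833,0,0,165],[0,0.0325,0.001,0.00833,0,0,165],[0,0.0325,0.001,0.00833,0,0,165],[0,0.0325,0.001,0.00833,0,0,165],[0,0.0325,0.001,0.00833,0,0,165],[0,0.0325,0.001,0.00833,0,0,165],[0,0.0325,0.001,0.00833,0,0,165],[0,0.0325,0.001,0.00833,0,0,165],[0,0.0325,0.001,0.00833,0,0,165]]'; python3 -c "
from loc import *
loc()"
```

```text
time_s: 9.08
tcp_pos: [625.8, 130.8, 47.3]
tool_rot: [1.634, 0.865, -1.634]
contact_force: [-1.0, 1.8, 0.8]
opening: 30.1
t 9.08 tcp [625.8 130.8  47.3] r 124.8 th 55.4 yaw -34.2 down [ 0.  0. -1.] F [-1.   1.8  0.8] j [-0.72  0.76  0.65  1.77 -0.61  0.82 -0.36]
```

```bash
python3 -m handwheel '[[0,0.0325,0.001,0.00833,0,0,165],[0,0.0325,0.001,0.00833,0,0,165],[0,0.0325,0.001,0.00833,0,0,165],[0,0.0325,0.001,0.00833,0,0,165],[0,0.0325,0.001,0.00833,0,0,165],[0,0.0325,0.001,0.00833,0,0,165],[0,0.0325,0.001,0.00833,0,0,165],[0,0.0325,0.001,0.00833,0,0,165],[0,0.0325,0.001,0.00833,0,0,165],[0,0.0325,0.001,0.00833,0,0,165],[0,0.0325,0.001,0.00833,0,0,165],[0,0.0325,0.001,0.00833,0,0,165]]'; python3 -c "
from loc import *
loc();p=read_camera('side');cv2.imwrite('pics/s2.png',p['color'][:,:,::-1])
p=read_camera('wrist');cv2.imwrite('pics/w5.png',p['color'][:,:,::-1])"
```

```text
time_s: 10.08
tcp_pos: [653.7, 103.7, 47.3]
tool_rot: [1.842, 0.63, -1.841]
contact_force: [0.5, 1.7, 0.6]
opening: 30.1
t 10.08 tcp [653.7 103.7  47.3] r 124.4 th 37.4 yaw -52.2 down [ 0.  0. -1.] F [0.5 1.7 0.6] j [-0.7   0.82  0.72  1.72 -0.68  0.87 -0.59]
```

View pics/s2.png

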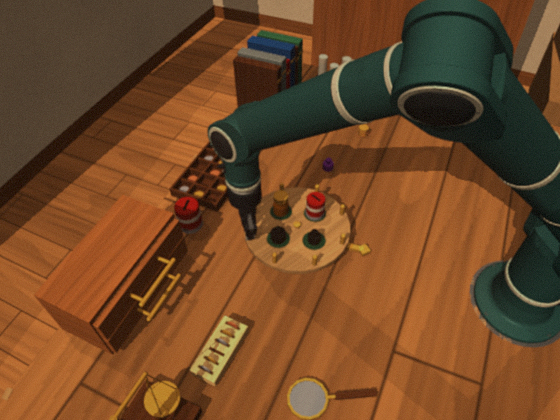

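View pics/w5.png

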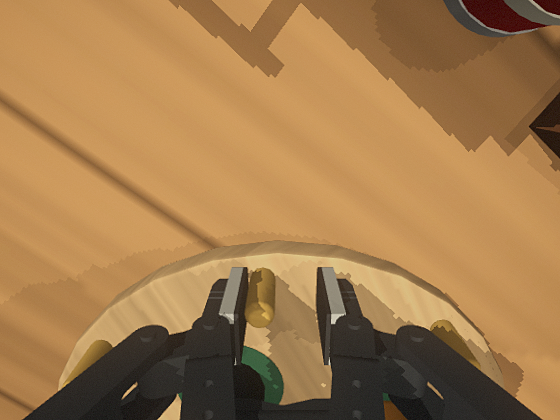

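The things are riding on their pads and the side camera sees them clearly (tin at 315,205).

```bash
python3 -m handwheel '[[0,0.0325,0.0008,0.00833,0,0,165],[0,0.0325,0.0008,0.00833,0,0,165],[0,0.0325,0.0008,0.00833,0,0,165],[0,0.0325,0.0008,0.00833,0,0,165],[0,0.0325,0.0008,0.00833,0,0,165],[0,0.0325,0.0008,0.00833,0,0,165],[0,0.0325,0.0008,0.00833,0,0,165],[0,0.0325,0.0008,0.00833,0,0,165],[0,0.0325,0.0008,0.00833,0,0,165],[0,0.0325,0.0008,0.00833,0,0,165],[0,0.0325,0.0008,0.00833,0,0,165],[0,0.0325,0.0008,0.00833,0,0,165]]'; python3 -c "
from loc import *
loc()"
```

```text
time_s: 11.18
tcp_pos: [672.0, 69.6, 47.3]
tool_rot: [2.034, 0.355, -2.033]
contact_force: [0.3, 1.4, -0.5]
opening: 30.0
t 11.18 tcp [672.   69.6  47.3] r 124.2 th 19.5 yaw -70.2 down [ 0.  0. -1.] F [ 0.3  1.4 -0.5] j [-0.68  0.87  0.79  1.68 -0.75  0.92 -0.81]
```

```bash
python3 -m handwheel '[[0,0.0325,0.0008,0.00833,0,0,165],[0,0.0325,0.0008,0.00833,0,0,165],[0,0.0325,0.0008,0.00833,0,0,165],[0,0.0325,0.0008,0.00833,0,0,165],[0,0.0325,0.0008,0.00833,0,0,165],[0,0.0325,0.0008,0.00833,0,0,165],[0,0.0325,0.0008,0.00833,0,0,165],[0,0.0325,0.0008,0.00833,0,0,165],[0,0.0325,0.0008,0.00833,0,0,165],[0,0.0325,0.0008,0.00833,0,0,165],[0,0.0325,0.0008,0.00833,0,0,165],[0,0.0325,0.0008,0.00833,0,0,165]]'; python3 -c "
from loc import *
loc()"
```

```text
time_s: 12.18
tcp_pos: [679.0, 31.1, 47.4]
tool_rot: [2.206, 0.035, -2.205]
contact_force: [1.1, 2.2, -0.9]
opening: 30.1
t 12.18 tcp [679.   31.1  47.4] r 124.1 th 1.4 yaw -88.2 down [ 0. -0. -1.] F [ 1.1  2.2 -0.9] j [-0.65  0.9   0.86  1.67 -0.81  0.96 -1.03]
```

```bash
python3 -m handwheel '[[0,0.0325,0.0008,0.00833,0,0,165],[0,0.0325,0.0008,0.00833,0,0,165],[0,0.0325,0.0008,0.00833,0,0,165],[0,0.0325,0.0008,0.00833,0,0,165],[0,0.0325,0.0008,0.00833,0,0,165],[0,0.0325,0.0008,0.00833,0,0,165],[0,0.0216,0.0002,0.00556,0,0,165],[0,0.0216,0.0002,0.00556,0,0,165],[0,0.0108,0.0001,0.00278,0,0,165],[0,0.0108,0.0001,0.00278,0,0,165],[0,0.0054,0.0001,0.00139,0,0,165],[0,0,0,0,0,0,165]]'; python3 -c "
from loc import *
loc();p=read_camera('side');cv2.imwrite('pics/s3.png',cv2.resize(p['color'][170:290,225:385,::-1],None,fx=5,fy=5,interpolation=cv2.INTER_CUBIC))
p=read_camera('wrist');cv2.imwrite('pics/w6.png',p['color'][:,:,::-1])"
```

```text
time_s: 13.18
tcp_pos: [676.5, 4.9, 47.3]
tool_rot: [-2.127, 0.192, 2.128]
contact_force: [0.2, 0.1, -0.0]
opening: 29.9
t 13.18 tcp [676.5   4.9  47.3] r 123.7 th -10.8 yaw -100.3 down [-0. -0. -1.] F [ 0.2  0.1 -0. ] j [-0.64  0.92  0.9   1.68 -0.85  0.98 -1.17]
```

View pics/s3.png

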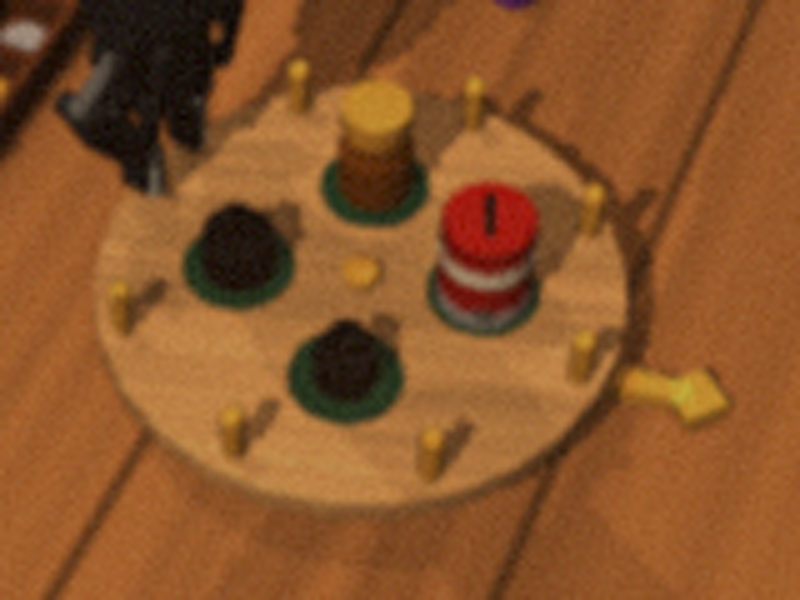

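View pics/w6.png

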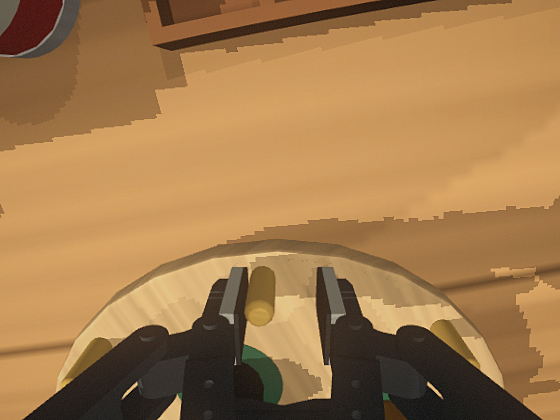

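The side crop shows the tin at (490,222), still short of the pointer. I'll measure how much rotation remains.

Run:
```python
from est import *
q=read_camera("side")
S=lambda L:np.array([[225+(x+.5)/5-.5,170+(y+.5)/5-.5] for x,y in L])
v,P,r=fit(q,S([(299,66),(475,82),(594,190),(584,338),(431,434),(231,412),(121,290)]))
print(v[:2],np.degrees(v[2])%45,r)
tn=back(q,S([(490,222)]),99)[0,:2];d=tn-np.array([554.9,28.1]);print(tn,np.hypot(*d),np.degrees(np.arctan2(d[1],d[0])))
```

```text
[555.9157059   27.53050847] 15.95871811507065 1.023217818971572
[494.15126954  16.09648422] 61.9232803031416 -168.82274274287315
```

Run:
```python
from est import *
q=read_camera("side");A=np.array([554.9,28.1])
C=lambda u:((u-[225,170]+.5)*5-.5).round()
im=cv2.resize(q['color'][170:290,225:385,::-1],None,fx=5,fy=5,interpolation=cv2.INTER_CUBIC)
for a,c in((-164,(255,0,0)),(-168.8,(0,255,0))):
    r=np.radians(a);X=A+62*np.array([np.cos(r),np.sin(r)])
    for z,rr in((40,29),(40,24),(99,24)):
        t=np.linspace(0,6.28,60);pts=C(proj(q,np.c_[X[0]+rr*np.cos(t),X[1]+rr*np.sin(t),np.full(60,z)])).astype(int)
        cv2.polylines(im,[pts],True,c,1)
r=np.radians(-173.1)
L=C(proj(q,[[*(A+s*np.array([np.cos(r),np.sin(r)])),z] for s,z in((0,40),(135,40),(145,10),(192,10))])).astype(int)
cv2.polylines(im,[L],False,(0,0,255),1)
cv2.imwrite("pics/s4.png",im)
```

```text
(no output)
```

View pics/s4.png

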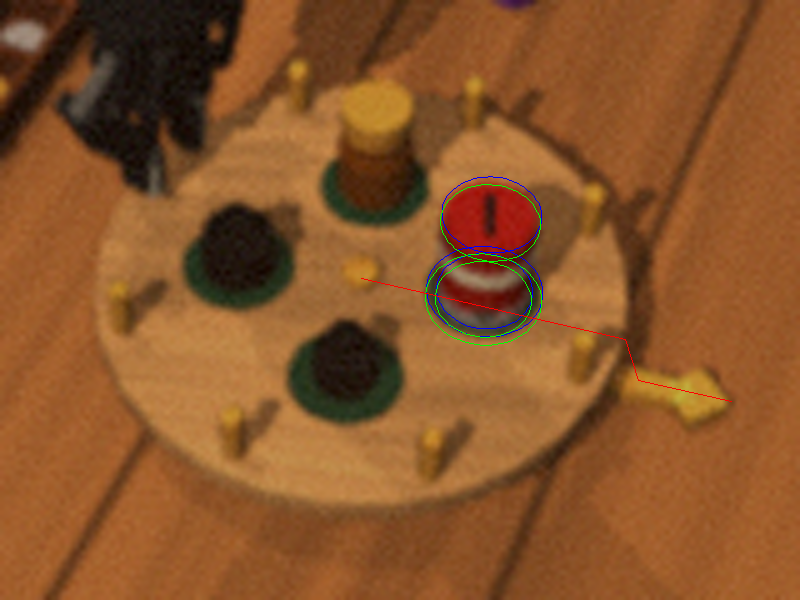

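Pegs (phase -164.0°) and tin top (-168.8°) disagree by 4.7°. I'll go 4° further, then lift off and look from above with the wrist camera.

```bash
python3 -m handwheel '[[0,0.0108,0.0001,0.00278,0,0,165],[0,0.0162,0.0002,0.00417,0,0,165],[0,0.0162,0.0002,0.00417,0,0,165],[0,0.0162,0.0002,0.00417,0,0,165],[0,0.0162,0.0002,0.00417,0,0,165],[0,0.0108,0.0001,0.00278,0,0,165],[0,0,0,0,0,0,165],[0,0,0,0,0,0,165]]'; python3 -c "
from loc import *
loc();p=read_camera('top');cv2.imwrite('pics/t2.png',cv2.resize(p['color'][180:310,200:340,::-1],None,fx=5,fy=4.5,interpolation=cv2.INTER_CUBIC))"
```

```text
time_s: 14.05
tcp_pos: [674.8, -3.9, 47.3]
tool_rot: [-2.089, 0.263, 2.088]
contact_force: [-0.3, -0.4, -0.1]
opening: 30.4
t 14.05 tcp [674.8  -3.9  47.3] r 124.1 th -14.9 yaw -104.3 down [ 0.    -0.001 -1.   ] F [-0.3 -0.4 -0.1] j [-0.63  0.92  0.91  1.69 -0.86  0.98 -1.22]
```

View pics/t2.png

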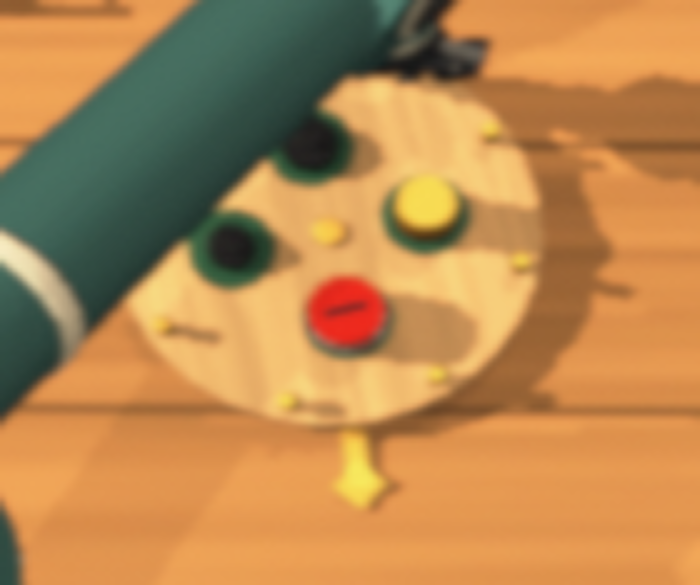

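Run:
```python
from est import *
p=read_camera("top")
T=lambda L:np.array([[200+(x+.5)/5-.5,180+(y+.5)/4.5-.5] for x,y in L])
v,P,r=fit(p,T([(490,129),(520,262),(437,375),(288,402),(162,325)]))
print(v[:2],np.degrees(v[2])%45,r)
A=np.array([554.4,27.5])
def an(L,z):
    d=back(p,T(L),z)[:,:2]-A;print(np.hypot(*d.T),np.degrees(np.arctan2(d[:,1],d[:,0])))
an([(346,313)],99);an([(232,247),(312,146)],78);an([(428,205)],102);an([(362,508),(355,440)],10); an([(490,129),(520,262),(437,375),(288,402),(162,325)],70)
```

```text
[529.45186236   0.77083824] 36.9656392929249 28.834833449251544
[63.68239779] [-168.48287373]
[60.13068282 55.95580815] [104.80045837  10.36736507]
[62.50991345] [-80.24163111]
[190.32476484 142.8274056 ] [-173.27187676 -172.99618334]
[121.94961458 121.12242789 121.77803999 121.9652518  121.44961645] [ -55.31890323 -101.08949773 -146.00874927  169.33561926  124.12812761]
```

Pegs give the tin at -168.3° and the tin top gives -168.5°, so they agree. The pointer is at -173.1°, so 4.7° remains.

```bash
python3 -m handwheel '[[0,0.0108,0.0001,0.00278,0,0,165],[0,0.0162,0.0002,0.00417,0,0,165],[0,0.0162,0.0002,0.00417,0,0,165],[0,0.0162,0.0002,0.00417,0,0,165],[0,0.0162,0.0002,0.00417,0,0,165],[0,0.0162,0.0002,0.00417,0,0,165],[0,0.0076,0.0001,0.00194,0,0,165],[0,0,0,0,0,0,165],[0,0,0,0,0,0,165]]'; python3 -c "
from loc import *
loc();p=read_camera('top');cv2.imwrite('pics/t3.png',cv2.resize(p['color'][180:310,200:340,::-1],None,fx=5,fy=4.5,interpolation=cv2.INTER_CUBIC))"
```

```text
time_s: 14.9
tcp_pos: [671.6, -13.3, 47.3]
tool_rot: [-2.043, 0.341, 2.043]
contact_force: [0.2, -0.4, 0.6]
opening: 30.1
t 14.9 tcp [671.6 -13.3  47.3] r 123.8 th -19.5 yaw -108.9 down [-0. -0. -1.] F [ 0.2 -0.4  0.6] j [-0.63  0.93  0.93  1.7  -0.88  0.99 -1.27]
```

View pics/t3.png

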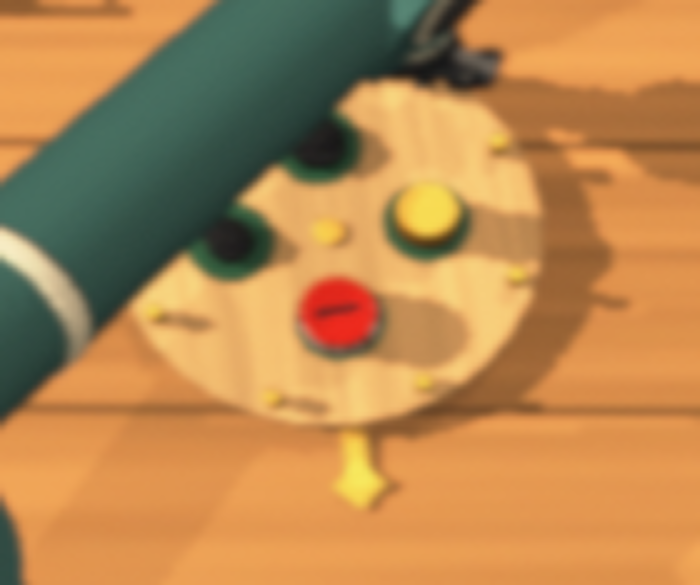

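I'll back off to centre the peg in the gap, lift, and look from above.

```bash
python3 -m handwheel '[[0,-0.03,0,0,0,0,165],[0,-0.05,0,0,0,0,165],[-0.1,0,0,0,0,0,165],[-0.2,0,0,0,0,0,165],[-0.3,0,0,0,0,0,165],[-0.3,0,0,0,0,0,165],[-0.3,0,0.1,0,0,0,165],[-0.3,0,0.25,0,0,0,165],[-0.2,0,0.3,0,0,0,165],[-0.2,0,0.3,0,0,0,165],[0,0,0.3,0,0,0,165],[0,0,0.25,0,0,0,165]]';python3 -m handwheel '[[0,0,0.2,0,0,0,165],[0,0,0.1,0,0,0,165],[0,0,0,0,0,0,165],[0,0,0,0,0,0,165]]'; python3 -c "
from loc import *
loc();p=read_camera('wrist');cv2.imwrite('pics/w7.png',p['color'][:,:,::-1])"
```

```text
time_s: 15.95
tcp_pos: [531.2, 43.7, 238.6]
tool_rot: [-2.043, 0.337, 2.041]
contact_force: [0.5, 0.9, -0.2]
opening: 29.9
time_s: 16.28
tcp_pos: [504.3, 53.6, 237.9]
tool_rot: [-2.044, 0.337, 2.042]
contact_force: [1.2, 0.2, 0.7]
opening: 30.2
t 16.28 tcp [504.3  53.6 237.9] r 56.6 th 153.2 yaw -108.8 down [ 0.001  0.001 -1.   ] F [1.2 0.2 0.7] j [-1.19  0.48  1.34  1.99 -0.54  1.09 -1.51]
```

View pics/w7.png

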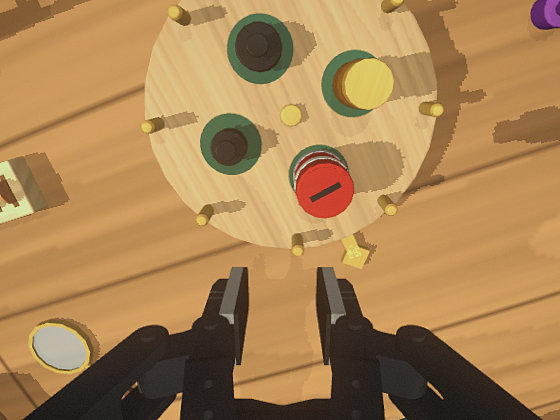

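The wrist view shows the whole carousel, with the tin at (325,190) and the pointer at (355,250). I'll enlarge it to measure.

```bash
python3 -c "
import cv2
im=cv2.imread('pics/w7.png');cv2.imwrite('pics/w7a.png',cv2.resize(im[0:140,130:450],None,fx=2.5,fy=2.5,interpolation=cv2.INTER_CUBIC));cv2.imwrite('pics/w7b.png',cv2.resize(im[130:280,180:400],None,fx=3.6,fy=3.6,interpolation=cv2.INTER_CUBIC))"
```

```text
(no output)
```

View pics/w7a.png

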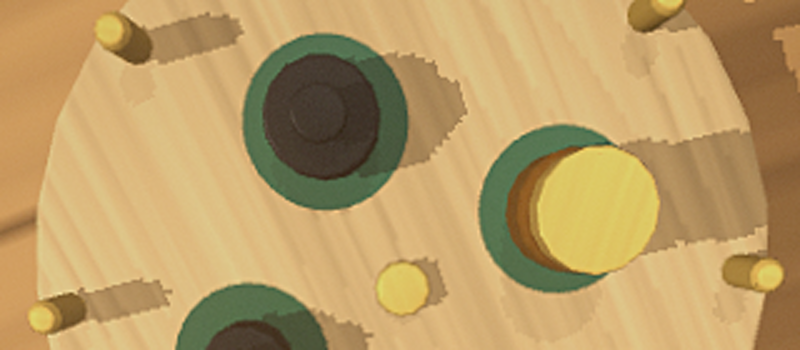

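View pics/w7b.png

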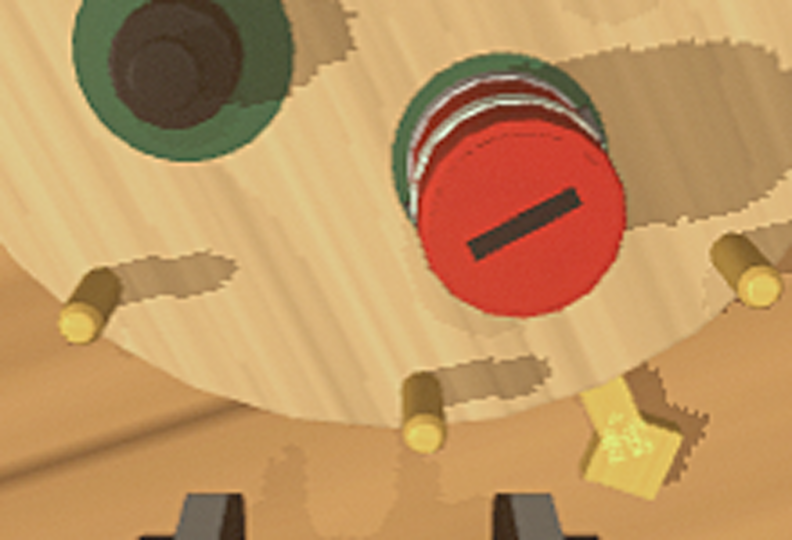

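Run:
```python
from est import *
p=read_camera("wrist")
pegs=[(175.2,12.8),(437.2,109.2),(148,126.8),(202.2,220),(298.3,250.6),(391.4,209.4)]
P=back(p,pegs,72)[:,:2]
def f(v):
    k=np.round((np.arctan2(P[:,1]-v[1],P[:,0]-v[0])-v[2])/(np.pi/4));a=v[2]+k*np.pi/4
    return (P-v[:2]-122*np.c_[np.cos(a),np.sin(a)]).ravel()
r=least_squares(f,[555,28,np.radians(-15.6)]);v=r.x;print(v[:2],np.degrees(v[2]),f(v).round(1),"tin pad angle",np.degrees(v[2])-157.5)
def an(uv,z):
    x=back(p,[uv],z)[0,:2]-v[:2];print(np.hypot(*x).round(1),np.degrees(np.arctan2(x[1],x[0])).round(2))
b=lambda x,y:(180+x/3.6,130+y/3.6)
print("tin");an(b(522,218),99);print("tip,mid,shaft");an(b(653,498),10);an(b(633,456),10);an(b(604,385),10);print("hub");print(back(p,[(130+403/2.5,287/2.5)],44))
```

```text
[558.20650233  26.88652228] -15.413495547185216 [-2.  -0.5  0.4  1.6 -0.6 -1.4  0.4 -0.8  0.8  0.   0.9  1.1] tin pad angle -172.91349554718522
tin
61.1 -173.35
tip,mid,shaft
191.7 -173.41
175.1 -173.51
148.7 -173.22
hub
[[557.79041125  26.95946001  44.        ]]
```

Wrist view: pointer at -173.4°, tin at -173.35°, and its pad from the pegs at -172.9°. That is in line to within about 0.5°. The arm is clear at z = 238 mm, so I'm handing in.

Run:
```python
from h import *
import cv2
p=read_camera("wrist");a=cv2.imread("pics/w7.png").astype(int);b=p["color"][:,:,::-1].astype(int)
print("max diff",abs(a-b).max(),"mean",abs(a-b)[:250].mean(),get_state()["time_s"])
from bench import order
print(order.sign_off())
```

```text
max diff 181 mean 4.104061904761905 16.4333
the job is handed in; nothing more can be done
None
```

The red tin money box (the smaller one, on the carousel) now stands in line with the brass pointer, and I handed the job in at 16.4 s. I straddled one rim peg with the fingertips and pushed the carousel about 150° clockwise at 18°/s or less. Then I backed off the peg, lifted clear and handed in with the arm touching nothing.

**Alignment:** In the last wrist picture the pointer was at -173.4°, the tin at -173.35° and its pad, worked out from the pegs, at -172.9°. That is in line to within about 0.5°. The tin was 61 mm from the axis against the nominal 62 mm, so it is still centred on its pad. All four things were on their pads, and pushing forces stayed at about 1–3 N.

**Checks that disagreed or were weak:**
- **Side view, midway:** It put the tin top 4.7° away from where the pegs said it was. The top and wrist views did not bear this out, so I set it aside.
- **Axis position:** The wrist picture put the carousel's axis about 3 mm from the other cameras' value. I therefore compared angles only within that one picture.
- **Rest check:** I compared two wrist pictures just before handing in. They differed by 4 grey levels on average (up to 181 at single pixels). I put this down to image noise and the arm settling, but did not look into it, so it does not prove the carousel was still.
- **Rest of the shelf:** I took no full picture afterwards to confirm that nothing else moved.

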